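Hold the blue reference cell in the photometer beam

TASK

Pull the drawer of the small bench cabinet out to its stop and leave it open, then take the blue-stoppered glass cell out of it, gripping it only by its two frosted faces, never by its clear windows or stopper. Hold it upright in the red light path, midway between the photometer's lamp and detector, with the beam going straight through the middle of both clear windows, without touching the photometer. Finish while still holding it there, and leave the other cells in their wells and the bottles and other things on the bench alone.

Things in the scene. Friction and masses are not known exactly. Their poses are not given: they have to be found in the camera images.
- drawer (a joint): how far the drawer is out, in m: 0 closed, 0.15 at its stop; it slides out along the handle's -x with about 1.5 N of friction and stays where it is left
- drawer_handle (a point): middle of the steel bar handle of the drawer of the cream bench cabinet (240 deep x 210 wide x 90 mm high, fixed); moves with the drawer; x points level into the cabinet, y along the bar, z up. Bar 11 mm thick, 100 mm long, 65 mm above the bench, 45 mm in front of the drawer front with free space between; the cabinet's top is 25 mm above the bar's middle
- rack_mid (a point): middle of the top of the black block in the drawer, 32 mm above the bench; moves with the drawer, axes as the handle's. It has three wells in a row along y, 50 mm apart, 10 mm deep, 1 mm of play round a cell. With the drawer out it is 125 mm behind the handle, 65 mm behind the inside of the drawer front and 70 mm in front of the cabinet; with it shut it is out of sight under the top
- cell_mid (a point): middle of the glass body of the blue-stoppered cell: 12.5 (own x) x 22.5 (own y) x 48 mm high, plus a blue stopper 9 x 19 x 5 mm on top; this point is 24 mm above its underside, 14 mm above the block's top. White frosted faces look to own +x and -x (grip across 12.5 mm), clear windows to own +y and -y; light passes along own y. About 35 g. Stands in one of the three wells, axes within a few degrees of the handle's
- cell_windows: the two clear windows and the stopper of the blue-stoppered cell, which the fingers must not touch; origin at the middle of the cell's underside, axes as the cell's. The windows stand 0.5 mm proud of the frosted plates' ends
- cell: the blue-stoppered cell as a whole; origin at the middle of its underside, axes as cell_mid
- cell_white_mid (a point): a stoppered glass cell like the blue one but with a white stopper; this point lies at the middle of its glass body, axes alike. Stays in its well.
- cell_orange_mid (a point): a stoppered glass cell like the blue one but with an orange stopper; this point lies at the middle of its glass body, axes alike. Stays in its well.
- beam_mid (a point): the point of the red beam midway between lamp and detector, 65 mm above the bench; the beam runs along its y (lamp, white housing with a red lens, at -y; black detector at +y), z up
- photometer: open-beam photometer, fixed to the bench: base plate 110 (x) x 270 (y) x 12 mm, white lamp housing and black detector housing 85 (x) x 70 (y) mm, tops 101 mm above the bench, with 116 mm of free space between their faces; origin under its centre, below the beam's middle, axes as the beam's
- bottle_amber: amber glass bottle, 70 mm across, 150 mm high, standing; leave alone
- bottle_clear: clear glass bottle with blue cap, 70 mm across, 150 mm high, standing; leave alone
- jar: small glass jar with white cap, 50 mm across, 60 mm high, standing; leave alone
- beaker: open glass beaker, 68 mm across, 80 mm high, standing; leave alone
- screwdriver: screwdriver lying on the bench, origin under its middle, handle to own -x; leave alone

How it is judged:
On the way, in this order (a step that is already met when the one before it is completed fails the run):
1. the drawer is pulled out to its stop (value of joint drawer above 0.145 m), for 0.2 s.
2. the blue cell is lifted out of its well by the gripper (contact force between the fingers and cell above 1 N and height (world z) of cell_mid above 0.075 m), for 0.2 s.
At the end, for the whole second after the job is handed in: The gripper holds the blue cell (finger force above 1 N), nothing else carrying it, still, upright within 0.15 rad, its light axis within 0.15 rad of the beam, its middle within 4.5 mm of the beam sideways, 12 mm in height and 20 mm along the beam; the drawer is still out (at least 135 of 150 mm) (contact force between the fingers and cell above 1 N and contact force between cell and photometer below 0.2 N and x of cell_mid in the frame of beam_mid between -0.0045 and 0.0045 m and y of cell_mid in the frame of beam_mid between -0.02 and 0.02 m and z of cell_mid in the frame of beam_mid between -0.012 and 0.012 m and angle between the y axis of cell_mid and the y axis of beam_mid, either way round below 0.15 rad and angle between cell_mid's own z axis and vertical below 0.15 rad and linear speed of cell below 0.02 m/s and value of joint drawer above 0.135 m); the arm keeps its last pose, push and grip.
It fails at once if the fingers touch the clear windows or the stopper (above 0.5 N) (contact force between the fingers and cell_windows above 0.5 N).
It fails at once if the photometer is touched by the robot or the cell (above 2 N) (contact force between any of the arm, the fingers, cell and photometer above 2 N).
It fails at once if another cell is lifted out of its well or tipped (z of any of cell_white_mid, cell_orange_mid in the frame of drawer_handle above 0 m or angle between any of cell_white_mid, cell_orange_mid's own z axis and vertical above 0.35 rad).
It fails at once if a bottle, the jar, the beaker or the screwdriver is moved by more than 20 mm (distance of any of bottle_amber, bottle_clear, jar, beaker, screwdriver from where it was at the start of the episode above 0.02 m).
It also fails if it takes over 58 s, if anything falls off the work surface, if the arm or the gripper's body presses on something with over 40 N, if the wrist force passes 120 N, or if a joint passes its speed limit or range.

ROBOT

A 6-joint arm with a two-finger parallel gripper is mounted at the origin on the work surface. World frame = base frame: x ahead of the robot, y to its left, z up, the work surface at z = 0. Lengths are in m, angles in rad, forces in N, time in s.
With the tool pointing down it reaches from about 0.35 to 0.85 m from the base axis. Payload 8.1 kg.
Tool frame: the origin (TCP) lies between the finger pads; the fingertips stand bot.finger_overhang ahead of it and the grasp point (between the pads) lies 3 mm ahead of it (bot.finger_overhang is the distance from the TCP to the fingertips, in m); z points along the fingers, x is the direction in which the jaws open and shut, and the axes are right-handed (so a half turn about z gives the same grasp; the last joint's range is limited). The gripper opens to 93 mm and grips with 3 to 60 N. Pads are 15 mm wide; open, the fingers measure 128 mm over their backs; the gripper's body (75 mm by 188 mm) begins 65 mm behind the grasp point.
Start: joints at [-1.424, 0.13, 1.488, -0, 1.523, -0.085], TCP at [0.138, -0.584, 0.241] pointing down, gripper open.
Joint ranges: [-2.96, 2.96], [-0.89, 2.26], [0.02, 2.5], [-1.34, 4.48], [0, 2.73], [-2.66, 2.66]. Speed limits (rad/s): [2.39, 2.39, 2.79, 3.14, 3.14, 3.14].

INTERFACE

Orientations are given as a rotation vector (axis times angle).
In Python, from rig import bot gives the robot as it stands. The module is installed in compiled form; this text tells all that it offers.
- The arm moves only by the shell command python3 -m creep 'ROWS' [FORCE]. ROWS is JSON, one flat list of numbers, 7 for each row, row after row: the closure, from 0 (fully open) to 1 (shut), then the shift along the tool's x, y, z in mm, then the turn, a rotation vector about the tool's x, y, z in rad. A call has 1 to 20 rows; each row is the pose to reach, as a shift and turn from the pose measured when the call began, along the tool's axes at that moment; what a row does not reach only later rows make up. A row lasts 1/12 s, in which the tool goes at most 41.7 mm and 7.16 degrees, less where a joint would pass 70% of its speed; a pose out of reach is approached as far as the arm can. A call with a gripper value outside its range is refused whole. The fingers move at their own pace and stop on an object; FORCE is the grip in N (left out, the last holds). Time passes only in rows, so rows that repeat a pose let the fingers close. It gives the time, the measured TCP pose, the force and the opening at its end, in the units of the state.
- bot.get_obs(): the state, without advancing time (a new reading comes with each control period).
- bot.grab_frame(name): name is "side" or "top" or "wrist"; returns a dict with "pixels" (400x640x3 uint8, red, green, blue), "range_z" (400x640 float32, m along the optical axis (not along the pixel's ray), 0 where there is no reading), "fovy" (degrees; the focal length in pixels is half the picture's height over the tangent of half this angle, whatever the lens; pixels are square), "cx", "cy" (the principal point, pixels), "origin" and "orientation" of the camera in the world. Camera axes: x right, y down, z forward; pixel columns grow to the right and rows downward; lengths in m; the calibration is good to about 2 mm. A picture is of the moment at which its call begins.
- bot.finish_job(): hands the job in, once; it reports no verdict.
Trained networks look in a picture, given as the dict that the camera call returned (one of the last four; its "shot" number tells which), for a name from the list of things; names that differ only in an ending like _2 or _b are one class to them, and where a whole thing is asked for, a point or a joint stands for the part that bears it (a point fixed in the world has none). Each returns a list of dicts, best first, with "conf" (0 to 1); they miss things now and then, are a little off and sometimes report something else, mostly with a low value. They report only what shows in the picture. A call takes as long as a camera call.
- bot.find_in(picture, target): "centre" ([column, row] in pixels, amid what is visible of it).
- bot.masks_of(picture, target): "pixels" (400x640 bool, what is visible of it) and "centre" ([column, row] in pixels, amid what is visible of it).
- bot.tip_of(picture, target): "centre" ([column, row] in pixels: a listed point, or the origin of a listed thing).
The state is a dict: "clock": time; "joint_pos": joint angles; "joint_velocities": joint speeds; "tau": joint torques, N m; "position": TCP position; "orientation": TCP orientation; "wrist_force": force on the tool from outside, world axes, zero at the start; "wrist_torque": the same for the moment, N m; "width": opening from 0.0 (shut) to 1.0 (fully open).
Only numpy, scipy, OpenCV 4.12 (cv2) and the standard library are available. Lean on these libraries where they do the work, as an engineer would, in place of code of your own. Each camera call takes 0.05 s, during which the arm holds its last target.

## Working session

There is one attempt and no reset: what is moved stays moved. The work goes in short steps, Python scripts to look and compute and a shell command to move; the robot and the scene stay as the last step left them, time stands still between calls to the robot, and variables do not carry over. Pictures are saved under pics/ and viewed, and the job is handed in when it is done.

```bash
mkdir -p pics; ls; cat > h.py <<'E'
import numpy as np, cv2
from scipy.spatial.transform import Rotation as R
from rig import bot
def K(f):
    h=f["pixels"].shape[0]; fl=h/2/np.tan(np.radians(f["fovy"])/2); return fl,f["cx"],f["cy"]
def camR(f):
    o=np.array(f["orientation"]); return o if o.shape==(3,3) else R.from_rotvec(o).as_matrix()
def deproj(f,uv,z=None):
    fl,cx,cy=K(f); u,v=uv
    if z is None:
        z=f["range_z"][int(round(v)),int(round(u))]
    p=np.array([(u-cx)/fl*z,(v-cy)/fl*z,z]); return camR(f)@p+np.array(f["origin"])
def ray(f,uv):
    fl,cx,cy=K(f); d=np.array([(uv[0]-cx)/fl,(uv[1]-cy)/fl,1]); d=camR(f)@d; return np.array(f["origin"]),d/np.linalg.norm(d)
def atz(f,uv,z):
    o,d=ray(f,uv); return o+d*(z-o[2])/d[2]
def tri(*rs):
    A=np.zeros((3,3));b=np.zeros(3)
    for o,d in rs:
        P=np.eye(3)-np.outer(d,d);A+=P;b+=P@o
    x=np.linalg.solve(A,b); return x,[np.linalg.norm((np.eye(3)-np.outer(d,d))@(x-o)) for o,d in rs]
def proj(f,p):
    fl,cx,cy=K(f); q=camR(f).T@(np.array(p)-np.array(f["origin"])); return np.array([q[0]/q[2]*fl+cx,q[1]/q[2]*fl+cy])
def save(f,n):
    cv2.imwrite("pics/"+n+".png",f["pixels"][:,:,::-1])
def toolrel(p,rotm=None):
    """world target TCP pos -> shift in tool axes mm; and turn"""
    s=bot.get_obs(); Rt=R.from_rotvec(s["orientation"]).as_matrix()
    d=Rt.T@(np.array(p)-np.array(s["position"]))*1000
    t=None if rotm is None else R.from_matrix(Rt.T@rotm).as_rotvec()
    return d,t
E
python3 - <<'E'
from h import *
np.set_printoptions(precision=4,suppress=True)
s=bot.get_obs(); print(s); print(bot.finger_overhang)
for n in ["side","top","wrist"]:
    f=bot.grab_frame(n); save(f,n+"0"); print(n,f["origin"],f["orientation"],f["fovy"],f["cx"],f["cy"],f["shot"])
    for t in ["drawer_handle","beam_mid"]:
        for r in bot.tip_of(f,t)[:2]:
            print(t,r, deproj(f,r["centre"]))
E
```

```text
pics
{'clock': 0.0, 'joint_pos': array([-1.4244,  0.1311,  1.4893, -0.    ,  1.523 , -0.0854]), 'joint_velocities': array([ 0.0003, -0.0008,  0.0028, -0.0002,  0.0001, -0.0009]), 'tau': array([ -0.0009, -55.9834, -49.1767,   0.0768,   0.035 ,  -0.0001]), 'position': array([ 0.1378, -0.5834,  0.2396]), 'orientation': array([-2.4625,  1.9489,  0.0021]), 'wrist_force': array([-0.3275, -0.551 , -0.7753]), 'wrist_torque': array([0.0289, 0.0057, 0.0468]), 'width': 0.9992447479301286}
0.022
side [0.2978 1.0378 0.8875] [-0.4633  2.692  -1.2784] 44.140435371505234 315.3281008080456 204.93448420373682 1
drawer_handle {'centre': [297.7, 240.6], 'conf': 0.67} [0.2978 1.0378 0.8875]
beam_mid {'centre': [388.2, 140.8], 'conf': 0.91} [ 0.5089 -0.3529  0.0288]
top [0.4792 0.0816 1.3036] [-2.1449  2.1931 -0.1055] 52.67270602205997 324.60201208675124 194.327780136463 2
drawer_handle {'centre': [272.4, 192.7], 'conf': 0.65} [0.6113 0.2436 0.0686]
beam_mid {'centre': [448.8, 224.0], 'conf': 0.68} [ 0.5034 -0.2932  0.068 ]
wrist [ 0.2142 -0.5665  0.3843] [ 2.2795 -1.803  -0.2588] 63.54625235296926 322.98087858553305 202.59342845573894 3
```

View pics/side0.png

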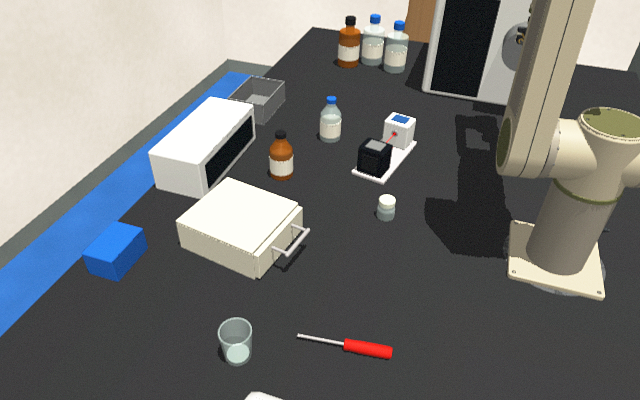

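View pics/top0.png

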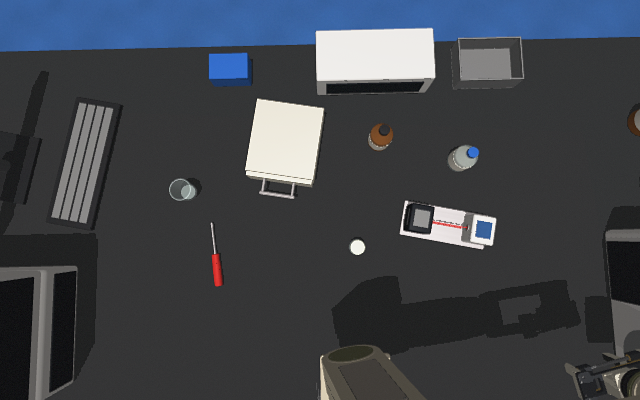

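View pics/wrist0.png

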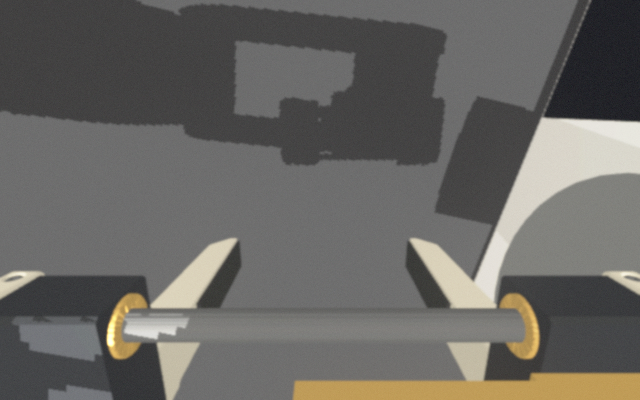

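The cabinet sits upper-left in the top view, with its bar handle at about (279,193). The photometer is at about (449,224), with the beam red between the black and white housings. The wrist view shows only the fingers and the bench. Next I'll measure both from two views.

```bash
python3 - <<'E'
from h import *
np.set_printoptions(precision=4,suppress=True)
fs=bot.grab_frame("side"); ft=bot.grab_frame("top")
C={}
for t in ["drawer_handle","beam_mid","photometer","jar"]:
    for n,f in [("side",fs),("top",ft)]:
        r=bot.tip_of(f,t); 
        for q in r[:3]: print(n,t,q["centre"],q["conf"])
        if r: C[n,t]=r[0]["centre"]
    if ("side",t) in C and ("top",t) in C: print("TRI",t,tri(ray(fs,C["side",t]),ray(ft,C["top",t])))
for t in ["drawer_handle","photometer"]:
  m=bot.masks_of(ft,t)
  for q in m[:2]: 
    ys,xs=np.where(q["pixels"]); print(t,q["conf"],q["centre"],xs.min(),xs.max(),ys.min(),ys.max(),len(xs))
    cv2.imwrite("pics/m_%s.png"%t, np.where(q["pixels"][:,:,None],ft["pixels"][:,:,::-1],40).astype(np.uint8))
# zoomed top
im=ft["pixels"][:,:,::-1]
cv2.imwrite("pics/zcab.png",cv2.resize(im[80:230,220:360],None,fx=5,fy=5,interpolation=cv2.INTER_CUBIC)[:600,:700])
cv2.imwrite("pics/zphot.png",cv2.resize(im[185:265,390:510],None,fx=6,fy=6,interpolation=cv2.INTER_CUBIC))
E
```

```text
side drawer_handle [297.2, 240.5] 0.61
top drawer_handle [277.3, 194.1] 0.87
TRI drawer_handle (array([0.6073, 0.229 , 0.0657]), [np.float64(0.0004170271521946259), np.float64(0.000417027152194303)])
side beam_mid [389.3, 141.2] 0.83
top beam_mid [446.0, 223.0] 0.6
top beam_mid [187.0, 188.7] 0.38
TRI beam_mid (array([ 0.5009, -0.2855,  0.069 ]), [np.float64(0.005745780822149483), np.float64(0.005745780822149529)])
side photometer [386.5, 161.1] 0.96
side photometer [329.1, 138.5] 0.7
top photometer [445.3, 224.0] 0.96
TRI photometer (array([ 0.5024, -0.3096, -0.0218]), [np.float64(0.003076162282770577), np.float64(0.0030761622827707516)])
side jar [385.5, 215.9] 0.92
side jar [389.6, 142.5] 0.62
top jar [356.2, 244.0] 0.49
TRI jar (array([ 0.4427, -0.0153, -0.0034]), [np.float64(0.004658750791802631), np.float64(0.004658750791802604)])
drawer_handle 0.73 [280.9, 179.3] 245 312 170 198 730
photometer 0.56 [446.3, 223.6] 399 495 202 249 3155
```

View pics/zcab.png

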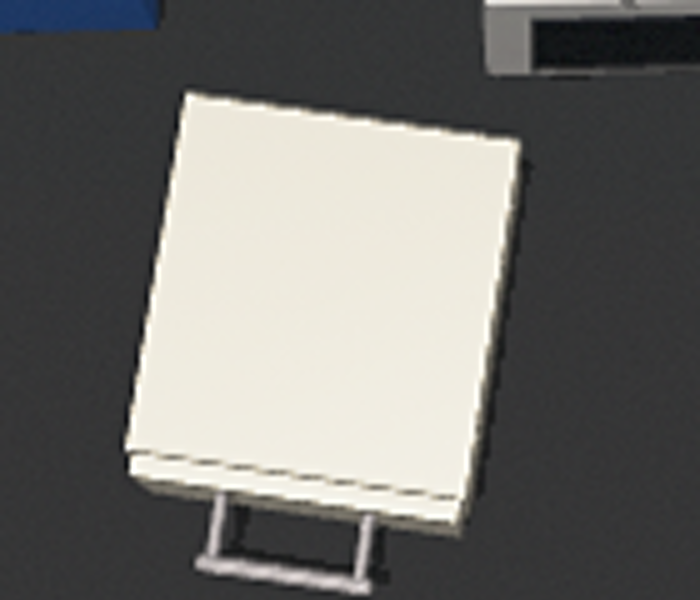

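View pics/zphot.png

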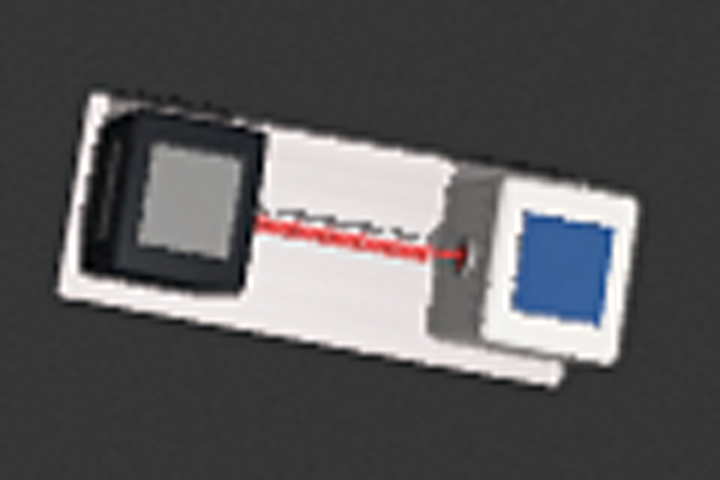

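Zoomed top view: the bar ends are at pixels (259.4,192.4) and (294,197.4). The cabinet top corners are at (257.4,98.6), (324,108.4) and (245.4,170). The beam runs from (433.3,222) to (467.2,227.5).

```bash
python3 - <<'E'
from h import *
np.set_printoptions(precision=4,suppress=True)
ft=bot.grab_frame("top"); fs=bot.grab_frame("side")
P=lambda u,v,z:atz(ft,(u,v),z)
a,b=P(259.4,192.4,.065),P(294,197.4,.065); d=a-b; print("bar",a,b,(a+b)/2,np.linalg.norm(d),"yaw",np.degrees(np.arctan2(-d[0],d[1])))
c=[P(257.4,98.6,.09),P(324,108.4,.09),P(245.4,170,.09)]
d=c[0]-c[1];print("cab back",np.linalg.norm(d),np.degrees(np.arctan2(-d[0],d[1])))
d=c[0]-c[2];print("cab side",np.linalg.norm(d),np.degrees(np.arctan2(d[1],d[0])))
a,b=P(433.3,222,.065),P(467.2,227.5,.065); d=a-b; print("beam",a,b,(a+b)/2,np.linalg.norm(d),np.degrees(np.arctan2(-d[0],d[1])))
q=[P(390+95/6,185+92/6,.012),P(390+60/6,185+295/6,.012),P(390+558/6,185+385/6,.012)]
print("plate",np.linalg.norm(q[0]-q[1]),np.linalg.norm(q[1]-q[2]),(q[0]+q[2])/2)
d=q[1]-q[2];print(np.degrees(np.arctan2(-d[0],d[1])))
d=q[0]-q[1];print(np.degrees(np.arctan2(d[1],d[0])))
# side zooms
im=fs["pixels"][:,:,::-1]
cv2.imwrite("pics/zs1.png",cv2.resize(im[215:275,260:330],None,fx=8,fy=8,interpolation=cv2.INTER_CUBIC))
cv2.imwrite("pics/zs2.png",cv2.resize(im[105:190,345:425],None,fx=7,fy=7,interpolation=cv2.INTER_CUBIC))
s=bot.get_obs(); print(R.from_rotvec(s["orientation"]).as_matrix())
E
```

```text
bar [0.6135 0.2841 0.065 ] [0.5956 0.1777 0.065 ] [0.6045 0.2309 0.065 ] 0.1079787206870384 yaw -9.526578152988135
cab back 0.20842674054545945 -9.917535917594755
cab side 0.2257163405715925 -9.616756327910375
beam [ 0.5106 -0.2471  0.065 ] [ 0.4915 -0.3496  0.065 ] [ 0.5011 -0.2984  0.065 ] 0.10427360016970971 -10.515149053336017
plate 0.1098994766014345 0.26590856199392476 [ 0.5029 -0.2954  0.012 ]
-11.498213568872375
-12.11304696763433
[[ 0.2298 -0.9732  0.    ]
 [-0.9732 -0.2298 -0.0001]
 [ 0.0001 -0.     -1.    ]]
```

View pics/zs1.png

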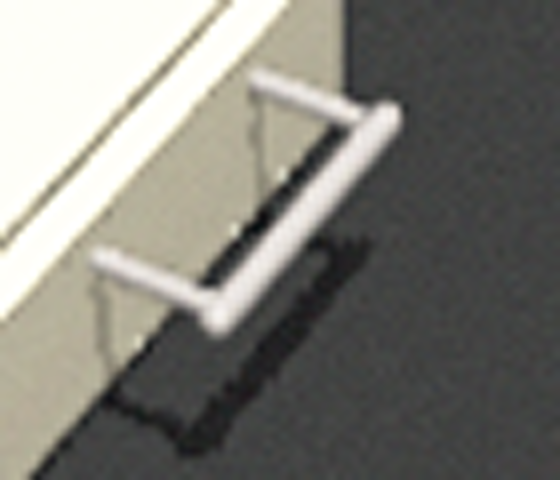

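View pics/zs2.png

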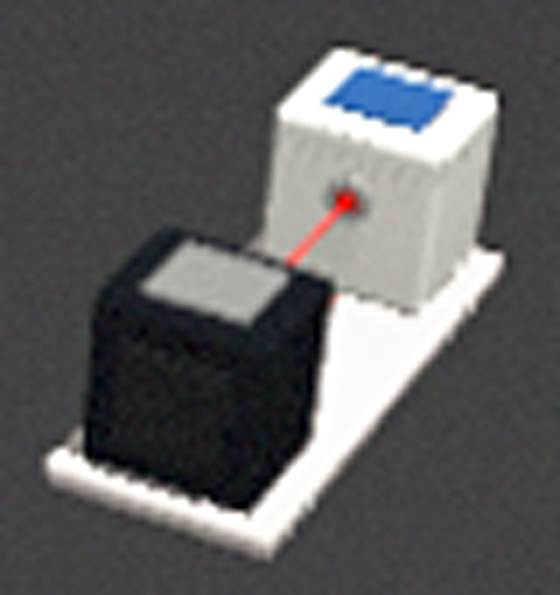

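Two measurements of the bar agree: yaw about -9.7°, middle about (0.605,0.230,0.066). In the side zoom the bar runs from about (287,254) to (309,229). The beam middle is about (0.501,-0.298), with yaw about -11°. Next I'll move above the handle.

```bash
cat >> h.py <<'E'
def down(yawdeg):
    c,s=np.cos(np.radians(yawdeg)),np.sin(np.radians(yawdeg)); x=np.array([c,s,0]); z=np.array([0,0,-1.]); return np.column_stack([x,np.cross(z,x),z])
E
python3 - <<'E'
from h import *
np.set_printoptions(precision=4,suppress=True)
print(toolrel([0.605,0.230,0.2],down(-9.7)))
print(toolrel([0.35,-0.2,0.24],down(-9.7)))
E
```

```text
(array([-684.8666, -641.6395,   40.6237]), array([ 0.    , -0.0001, -1.1697]))
(array([-324.9607, -294.6606,    0.6443]), array([ 0.    , -0.0001, -1.1697]))
```

```bash
python3 -m creep '[0,-30,-28,0,0,0,-0.06, 0,-60,-56,0,0,0,-0.12, 0,-90,-84,0,0,0,-0.18, 0,-120,-112,0,0,0,-0.24, 0,-150,-140,0,0,0,-0.3, 0,-180,-168,0,0,0,-0.36, 0,-210,-196,0,0,0,-0.42, 0,-240,-224,0,0,0,-0.48, 0,-270,-252,0,0,0,-0.54, 0,-300,-280,0,0,0,-0.6, 0,-330,-308,0,0,0,-0.66, 0,-360,-336,0,0,0,-0.72, 0,-390,-364,0,0,0,-0.78, 0,-420,-392,0,0,0,-0.84, 0,-450,-420,0,0,0,-0.9, 0,-480,-448,0,0,0,-0.96, 0,-510,-476,5,0,0,-1.02, 0,-540,-504,10,0,0,-1.08, 0,-570,-532,15,0,0,-1.12, 0,-600,-560,20,0,0,-1.17]'; python3 - <<'E'
from h import *
np.set_printoptions(precision=4,suppress=True)
print(toolrel([0.605,0.230,0.2],down(-9.7)), bot.get_obs()["joint_pos"])
E
```

```text
clock: 2.82
position: [0.5458, 0.1309, 0.2205]
orientation: [-3.131, 0.261, -0.001]
wrist_force: [0.4, -1.1, 0.4]
width: 0.999
(array([  41.9355, -107.5696,   20.5796]), array([-0.0001, -0.0007,  0.0026])) [ 0.1441  0.0353  1.6253 -0.0001  1.4803  0.3107]
```

```bash
python3 -m creep '[0.65,14,-36,7,0,0,0, 0.65,28,-72,14,0,0,0, 0.65,42,-108,20,0,0,0.003, 0.65,42,-108,20,0,0,0.003, 0.65,42,-108,20,0,0,0.003]'; python3 - <<'E'
from h import *
np.set_printoptions(precision=4,suppress=True)
f=bot.grab_frame("wrist"); save(f,"w1"); print(f["origin"],f["orientation"])
for r in bot.tip_of(f,"drawer_handle"): print(r,deproj(f,r["centre"]),atz(f,r["centre"],.065))
E
```

```text
clock: 3.23
position: [0.6046, 0.232, 0.198]
orientation: [3.129, -0.262, -0.005]
wrist_force: [-0.4, 0.8, -0.4]
width: 0.691
[0.6182 0.3087 0.3419] [ 2.8453 -0.2366 -0.0387]
{'centre': [321.3, 203.8], 'conf': 0.75} [0.6025 0.2292 0.0715] [0.6022 0.2273 0.065 ]
```

View pics/w1.png

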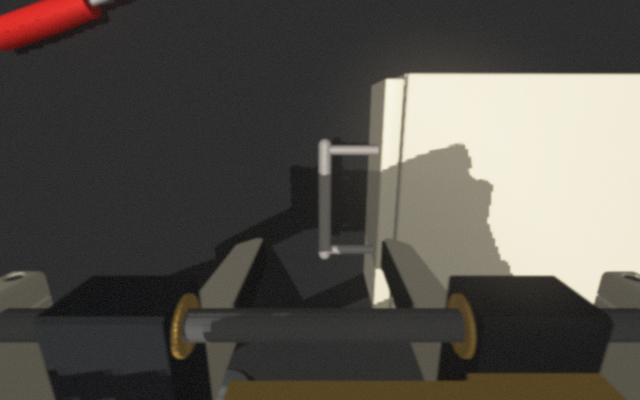

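In this wrist view the bar runs vertically from about (325,143) to (324,256), midway between the fingers. The fingers are still closing.

```bash
python3 - <<'E'
from h import *
np.set_printoptions(precision=4,suppress=True)
f=bot.grab_frame("wrist")
im=f["pixels"].astype(int)
a,b=atz(f,(325,142),.065),atz(f,(323.5,257),.065); d=a-b
print(a,b,(a+b)/2,np.linalg.norm(d),np.degrees(np.arctan2(-d[0],d[1])))
print(toolrel([*((a+b)/2)[:2],.068],down(-9.7)),bot.get_obs()["width"])
E
```

```text
[0.6153 0.2785 0.065 ] [0.596  0.1724 0.065 ] [0.6056 0.2254 0.065 ] 0.10786959409519803 -10.326048610284147
(array([  0.9904,   4.0724, 133.3136]), array([-0.0002, -0.0015, -0.0009])) 0.5635655289303441
```

```bash
python3 -m creep '[0.68,0,2,5,0,0,0, 0.68,0,4,10,0,0,0, 0.68,0,4,10,0,0,0, 0.68,0,4,10,0,0,0, 0.68,0,4,10,0,0,0, 0.68,0,4,30,0,0,0, 0.68,0,4,50,0,0,0, 0.68,0,4,70,0,0,0, 0.68,0,4,90,0,0,0, 0.68,0,4,110,0,0,0, 0.68,0,4,120,0,0,0, 0.68,0,4,130,0,0,0, 0.68,0,4,130,0,0,0]' 25; python3 - <<'E'
from h import *
f=bot.grab_frame("wrist"); save(f,"w2")
E
```

```text
clock: 4.47
position: [0.6035, 0.2253, 0.0693]
orientation: [3.129, -0.267, -0.002]
wrist_force: [-0.5, -0.2, 0.1]
width: 0.319
```

View pics/w2.png

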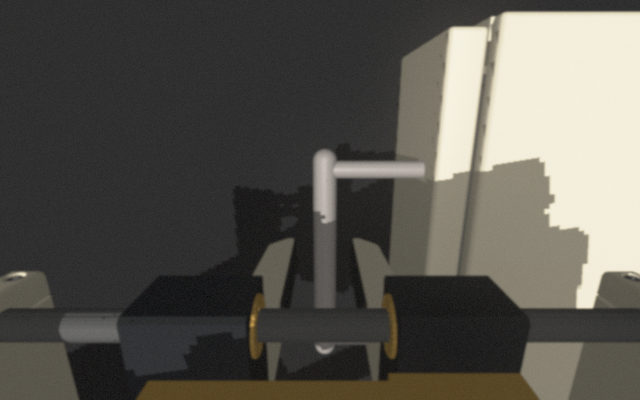

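The bar (column about 325) stands between the two fingers. I'll close on it, then pull along tool -x.

```bash
python3 -m creep '[1,0,0,0,0,0,0, 1,0,0,0,0,0,0, 1,0,0,0,0,0,0, 1,0,0,0,0,0,0, 1,0,0,0,0,0,0, 1,0,0,0,0,0,0, 1,-5,0,0,0,0,0, 1,-15,0,0,0,0,0]' 25; python3 -m creep '[1,-12,0,0,0,0,0, 1,-25,0,0,0,0,0, 1,-40,0,0,0,0,0, 1,-55,0,0,0,0,0, 1,-70,0,0,0,0,0, 1,-85,0,0,0,0,0, 1,-100,0,0,0,0,0, 1,-112,0,0,0,0,0, 1,-122,0,0,0,0,0, 1,-130,0,0,0,0,0, 1,-130,0,0,0,0,0, 1,-130,0,0,0,0,0]'
```

```text
clock: 5.18
position: [0.5911, 0.2282, 0.072]
orientation: [-3.129, 0.268, -0.006]
wrist_force: [2.3, -0.1, 4.2]
width: 0.108
clock: 6.18
position: [0.4626, 0.2502, 0.072]
orientation: [-3.13, 0.267, -0.006]
wrist_force: [-2.9, -2.9, 5.0]
width: 0.11
```

```bash
python3 -m creep '[1,-4,0,0,0,0,0, 1,-7,0,0,0,0,0, 1,-9,0,0,0,0,0, 1,-10,0,0,0,0,0, 1,-10,0,0,0,0,0, 1,-10,0,0,0,0,0]'; python3 - <<'E'
from h import *
f=bot.grab_frame("top"); save(f,"t2"); print(bot.get_obs()["wrist_force"],bot.get_obs()["position"])
E
```

```text
clock: 6.68
position: [0.4562, 0.2513, 0.0721]
orientation: [-3.129, 0.268, -0.018]
wrist_force: [19.6, -3.7, -12.9]
width: 0.111
[ 19.34806588  -4.1013846  -12.7494148 ] [0.45623927 0.25131271 0.07213519]
```

View pics/t2.png

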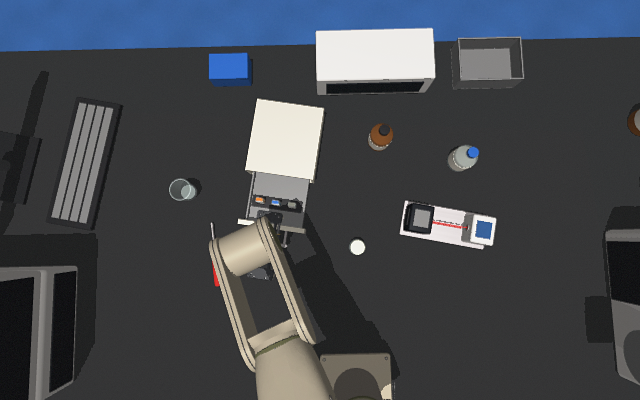

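The wrist force rose to about 20 N, so the drawer is at its stop. The top view shows three stoppers: orange (259,200), blue (276,202) and white (292,204). I'll release and rise.

```bash
python3 -m creep '[0.72,0,0,0,0,0,0, 0.72,0,0,0,0,0,0, 0.72,0,0,0,0,0,0, 0.72,0,0,0,0,0,0, 0.72,0,0,0,0,0,0, 0.72,0,0,-20,0,0,0, 0.72,0,0,-45,0,0,0, 0.72,0,0,-75,0,0,0, 0.72,0,0,-105,0,0,0, 0.72,0,0,-130,0,0,0, 0.72,0,0,-130,0,0,0]'; python3 - <<'E'
from h import *
np.set_printoptions(precision=4,suppress=True)
f=bot.grab_frame("wrist"); save(f,"w3"); print(f["origin"],f["orientation"])
ft=bot.grab_frame("top"); save(ft,"t3")
for n,g in (("w",f),("t",ft)):
  for t in ["cell_mid","cell_white_mid","cell_orange_mid","drawer_handle","rack_mid"]:
    for r in bot.tip_of(g,t)[:2]: print(n,t,r,atz(g,r["centre"],{"d":.065,"r":.032,"c":.046}[t[0]]))
E
```

```text
clock: 7.65
position: [0.4574, 0.2528, 0.2087]
orientation: [-3.124, 0.268, -0.03]
wrist_force: [0.9, 0.5, 0.7]
width: 0.28
[0.468  0.3287 0.3533] [ 2.8517 -0.2471 -0.0077]
w cell_mid {'centre': [443.3, 189.8], 'conf': 0.69} [0.5778 0.2333 0.046 ]
w cell_mid {'centre': [435.1, 183.4], 'conf': 0.56} [0.5703 0.2412 0.046 ]
w cell_white_mid {'centre': [441.5, 234.0], 'conf': 0.89} [0.5728 0.1868 0.046 ]
w cell_orange_mid {'centre': [452.6, 134.9], 'conf': 0.65} [0.5901 0.2851 0.046 ]
w drawer_handle {'centre': [443.7, 189.7], 'conf': 0.73} [0.5714 0.2392 0.065 ]
w drawer_handle {'centre': [318.4, 194.6], 'conf': 0.56} [0.4565 0.2548 0.065 ]
w rack_mid {'centre': [439.7, 186.2], 'conf': 0.72} [0.5794 0.2334 0.032 ]
t cell_mid {'centre': [273.0, 203.2], 'conf': 0.52} [0.5807 0.245  0.046 ]
t cell_white_mid {'centre': [291.8, 203.8], 'conf': 0.5} [0.5775 0.1863 0.046 ]
t cell_white_mid {'centre': [355.0, 248.1], 'conf': 0.19} [ 0.4361 -0.0069  0.046 ]
t cell_orange_mid {'centre': [257.3, 201.2], 'conf': 0.45} [0.588 0.294 0.046]
t drawer_handle {'centre': [267.7, 240.4], 'conf': 0.94} [0.4658 0.2597 0.065 ]
t rack_mid {'centre': [277.8, 202.1], 'conf': 0.92} [0.585  0.2316 0.032 ]
```

View pics/w3.png

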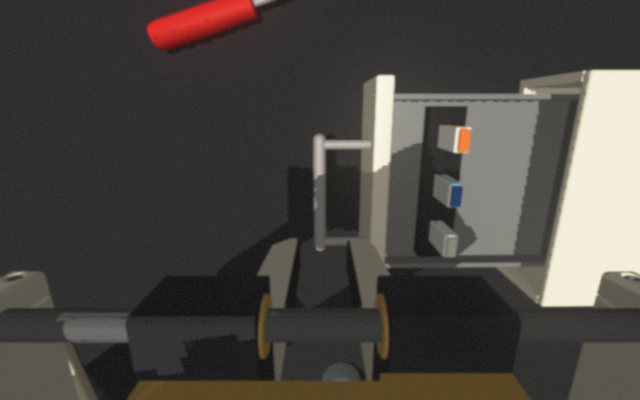

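Drawer open in the wrist view: blue stopper at about (455,195), in the middle well, with orange above and white below. The cells seem slightly yawed. I'll move above the blue one for a close look.

```bash
python3 - <<'E'
from h import *
np.set_printoptions(precision=4,suppress=True)
print(toolrel([.579,.235,.18],down(-9.7)))
E
```

```text
(array([125.119 ,  -5.1917,  22.9591]), array([-0.0015, -0.0104, -0.002 ]))
```

```bash
python3 -m creep '[0.45,25,-1,0,0,-0.01,-0.002, 0.45,55,-2,0,0,-0.01,-0.002, 0.45,85,-4,5,0,-0.01,-0.002, 0.45,110,-5,15,0,-0.01,-0.002, 0.45,125,-5,23,0,-0.01,-0.002, 0.45,125,-5,23,0,-0.01,-0.002, 0.45,125,-5,23,0,-0.01,-0.002, 0.45,125,-5,23,0,-0.01,-0.002]'; python3 - <<'E'
from h import *
np.set_printoptions(precision=4,suppress=True)
f=bot.grab_frame("wrist"); save(f,"w4"); print(f["origin"],f["orientation"])
for t in ["cell_mid","cell_windows","cell"]:
    for r in bot.tip_of(f,t)[:2]: print(t,r,atz(f,r["centre"],.046 if t=="cell_mid" else .022))
print(toolrel([.579,.235,.18],down(-9.7)),bot.get_obs()["joint_pos"])
cv2.imwrite("pics/w4z.png",cv2.resize(f["pixels"][100:300,200:440,::-1],None,fx=3,fy=3,interpolation=cv2.INTER_CUBIC))
E
```

```text
clock: 8.92
position: [0.5781, 0.235, 0.18]
orientation: [-3.129, 0.265, 0.0]
wrist_force: [-0.4, 0.7, 0.3]
width: 0.552
[0.5915 0.3114 0.3242] [ 2.8478 -0.2404 -0.0353]
cell_mid {'centre': [326.2, 199.3], 'conf': 0.61} [0.5811 0.2338 0.046 ]
cell_windows {'centre': [325.3, 189.8], 'conf': 0.77} [0.5809 0.2366 0.022 ]
cell {'centre': [327.9, 191.7], 'conf': 0.73} [0.5831 0.2343 0.022 ]
(array([0.6065, 0.2445, 0.9047]), array([-0.0021, -0.0014,  0.0008])) [0.3036 0.2268 1.4898 0.0013 1.4228 0.4719]
```

View pics/w4z.png

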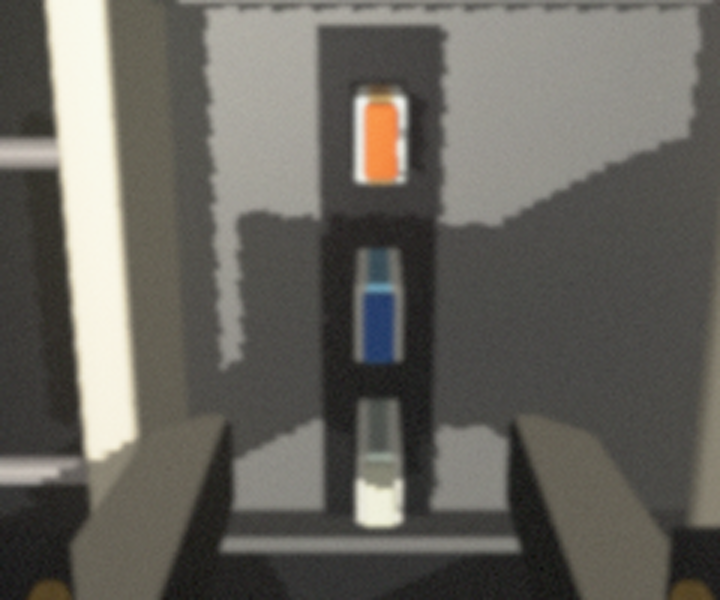

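In the zoomed wrist view the blue stopper top spans about columns 320.7–331.7 and rows 196.7–220.7. Its edges run parallel to the image columns, so its yaw is close to the tool's.

```bash
python3 - <<'E'
from h import *
np.set_printoptions(precision=4,suppress=True)
f=bot.grab_frame("wrist"); ft=bot.grab_frame("top"); fs=bot.grab_frame("side")
s=bot.get_obs()
im=f["pixels"]; hsv=cv2.cvtColor(im,cv2.COLOR_RGB2HSV)
m=((hsv[:,:,0]>105)&(hsv[:,:,0]<130)&(hsv[:,:,1]>140)&(hsv[:,:,2]>50)).astype(np.uint8)
m[:150]=0;m[260:]=0
n,l,st,c=cv2.connectedComponentsWithStats(m); i=1+np.argmax(st[1:,4]); print(st[i],c[i])
ys,xs=np.where(l==i); print(cv2.minAreaRect(np.column_stack([xs,ys]).astype(np.float32)))
p=atz(f,c[i],.075); print("stopper top",p)
d=[deproj(f,(u,v)) for u,v in zip(xs,ys) if f["range_z"][v,u]>0]; print("depth med",np.median(d,axis=0))
Rt=R.from_rotvec(s["orientation"]).as_matrix()
print("rel tool mm",Rt.T@(p-s["position"])*1000)
# stopper axis in world
vs=[(v,xs[ys==v].mean()) for v in range(ys.min()+3,ys.max()-2)]
k=np.polyfit([a for a,_ in vs],[b for _,b in vs],1)
q=[atz(f,(np.polyval(k,v),v),.075) for v in (ys.min()+3,ys.max()-3)]; dd=q[0]-q[1]
print("stopper yaw",np.degrees(np.arctan2(-dd[0],dd[1])))
for nme,g in(("top",ft),("side",fs)):
    im=g["pixels"]; hsv=cv2.cvtColor(im,cv2.COLOR_RGB2HSV)
    e=proj(g,[.58,.235,.075]).astype(int); print(nme,e)
    x0,y0=e-15; cv2.imwrite(f"pics/z_{nme}.png",cv2.resize(im[e[1]-40:e[1]+40,e[0]-50:e[0]+50,::-1],None,fx=7,fy=7,interpolation=cv2.INTER_CUBIC))
    for r in bot.tip_of(g,"cell_mid")[:2]: print(r)
E
```

```text
[322 199   8  21 166] [325.5422 208.9639]
((325.5, 209.0), (20.0, 7.0), 90.0)
stopper top [0.5808 0.234  0.075 ]
depth med [0.5807 0.2339 0.0749]
rel tool mm [  2.1493   0.9314 105.5626]
stopper yaw -9.879111552553388
top [275 202]
side [307 242]
{'centre': [307.3, 252.1], 'conf': 0.57}
```

View pics/z_side.png

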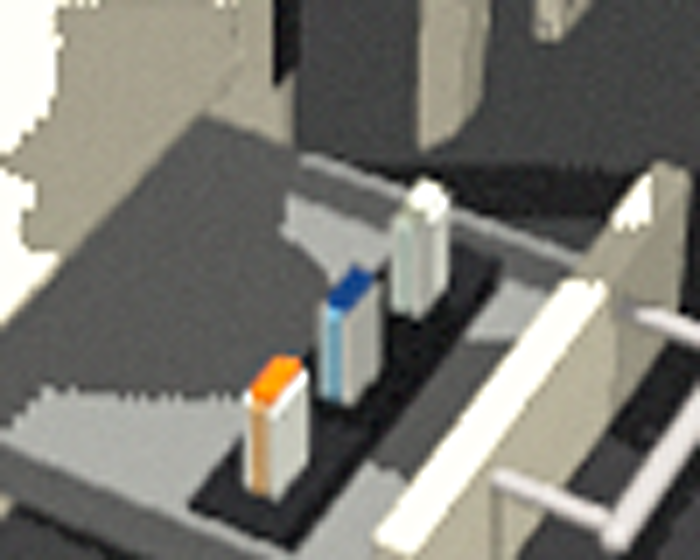

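The depth reading (z=0.0749) and ray agree: stopper top at (0.5807,0.2339), yaw -9.9°. The side crop shows the stopper at about (307,243), where projection predicts (307,242). I'll descend partway and re-measure as the second view.

```bash
python3 -m creep '[0.45,1,0.5,15,0,0,0, 0.45,2,1,30,0,0,0, 0.45,2,1,45,0,0,0, 0.45,2,1,60,0,0,0, 0.45,2,1,60,0,0,0, 0.45,2,1,60,0,0,0]'; cat > meas.py <<'E'
from h import *
np.set_printoptions(precision=4,suppress=True)
f=bot.grab_frame("wrist"); fs=bot.grab_frame("side"); ft=bot.grab_frame("top")
s=bot.get_obs(); Rt=R.from_rotvec(s["orientation"]).as_matrix()
im=f["pixels"]; hsv=cv2.cvtColor(im,cv2.COLOR_RGB2HSV)
m=((hsv[:,:,0]>105)&(hsv[:,:,0]<130)&(hsv[:,:,1]>140)&(hsv[:,:,2]>50)).astype(np.uint8)
m[:150]=0; m[:,:250]=0; m[:,400:]=0
n,l,st,c=cv2.connectedComponentsWithStats(m); i=1+np.argmax(st[1:,4]); print(st[i],c[i])
ys,xs=np.where(l==i)
p=atz(f,c[i],.075); print("stopper top",p,"tool mm",Rt.T@(p-s["position"])*1000)
d=[deproj(f,(u,v)) for u,v in zip(xs,ys) if f["range_z"][v,u]>0]; print("depth med",np.median(d,axis=0))
vs=[(v,xs[ys==v].mean()) for v in range(ys.min()+3,ys.max()-2)]
k=np.polyfit([a for a,_ in vs],[b for _,b in vs],1)
q=[atz(f,(np.polyval(k,v),v),.075) for v in (ys.min()+3,ys.max()-3)]; dd=q[0]-q[1]
print("stopper yaw",np.degrees(np.arctan2(-dd[0],dd[1])),"tool",Rt[:,0],s["position"],s["width"])
print("tri w/side",tri(ray(f,c[i]),ray(fs,(307.3,243.3))))
cv2.imwrite("pics/wm.png",cv2.resize(im[120:320,200:440,::-1],None,fx=3,fy=3,interpolation=cv2.INTER_CUBIC))
E
python3 meas.py
```

```text
clock: 9.87
position: [0.5798, 0.2335, 0.1194]
orientation: [-3.13, 0.265, 0.002]
wrist_force: [0.5, -0.7, 0.4]
width: 0.549
[319 222  12  29 313] [324.0256 235.8435]
stopper top [0.5807 0.234  0.075 ] tool mm [-0.8172  0.2973 46.8412]
depth med [0.5807 0.2341 0.0749]
stopper yaw -9.775978909840154 tool [ 0.9858 -0.1681  0.0027] [0.5814 0.234  0.1218] 0.5515850293716446
tri w/side (array([0.5806, 0.2313, 0.0676]), [np.float64(0.000451683827253743), np.float64(0.00045168382725360235)])
```

View pics/wm.png

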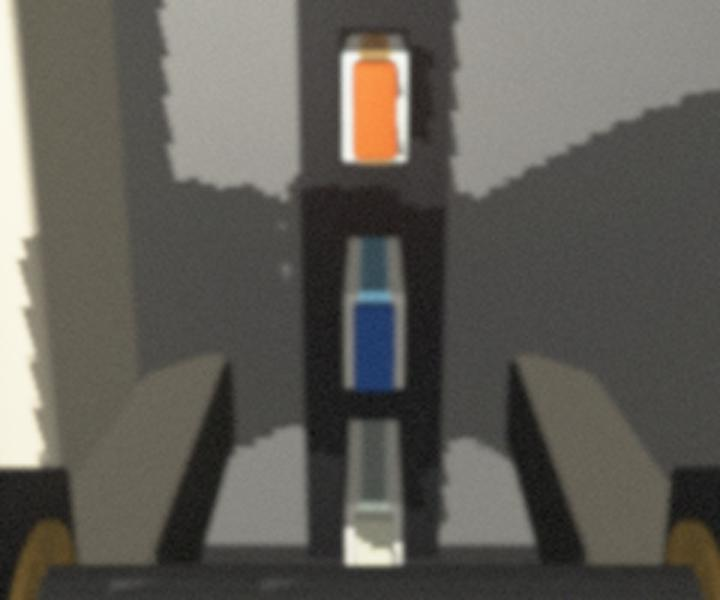

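The second height agrees: (0.5807,0.2340,0.0749), yaw -9.8°. The stopper (column 324) is centred between the fingers (mid column 323.8). The side triangulation gave z=0.068, and I put that down to my rough hand-picked pixel. Next I'll descend.

```bash
python3 -m creep '[0.45,0,0,10,0,0,0, 0.45,0,0,22,0,0,0, 0.45,0,0,34,0,0,0, 0.45,0,0,46,0,0,0, 0.45,0,0,55,0,0,0, 0.45,0,0,61,0,0,0, 0.45,0,0,61,0,0,0, 0.45,0,0,61,0,0,0]'; python3 meas.py; python3 - <<'E'
from h import *
s=bot.get_obs(); print(s["position"],s["wrist_force"])
E
```

```text
clock: 10.68
position: [0.5812, 0.2341, 0.0601]
orientation: [-3.128, 0.265, -0.003]
wrist_force: [-0.1, -0.6, -0.4]
width: 0.554
[313 266  18  39 637] [321.2229 285.2009]
stopper top [0.5809 0.235  0.075 ] tool mm [ -1.4174  -0.4525 -13.2838]
depth med [0.5809 0.235  0.0749]
stopper yaw -9.244500696649254 tool [ 0.9858 -0.1681  0.0039] [0.5823 0.2344 0.0617] 0.5481502497586729
tri w/side (array([0.5805, 0.2315, 0.0681]), [np.float64(0.000559211844378887), np.float64(0.0005592118443791003)])
[0.58225641 0.23436959 0.06172045] [0.99798394 0.15789658 0.52010593]
```

View pics/wm.png

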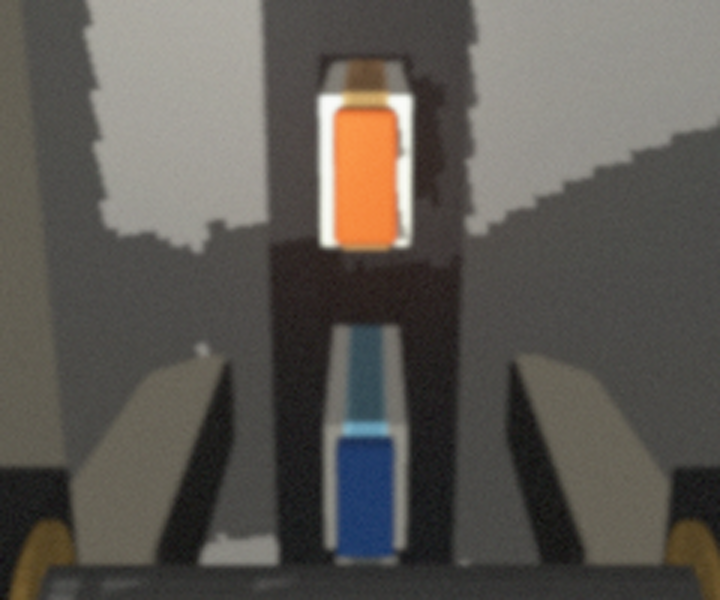

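The stopper is now at column 321.2, against the finger mid at 323.8, so the tool needs to shift about -1.5 mm in x. I'll correct that, lower by 2 mm and grip.

```bash
python3 -m creep '[0.45,-1,-0.4,1,0,0,0, 0.45,-1.5,-0.4,2,0,0,0, 0.45,-1.5,-0.4,2,0,0,0]' 12;  python3 -m creep '[0.7,0,0,0,0,0,0, 0.75,0,0,0,0,0,0, 0.8,0,0,0,0,0,0, 0.85,0,0,0,0,0,0, 0.9,0,0,0,0,0,0, 1,0,0,0,0,0,0, 1,0,0,0,0,0,0, 1,0,0,0,0,0,0, 1,0,0,0,0,0,0]' 12; python3 - <<'E'
from h import *
f=bot.grab_frame("wrist"); save(f,"w6")
E
```

```text
clock: 11.08
position: [0.5809, 0.2351, 0.06]
orientation: [-3.127, 0.265, -0.007]
wrist_force: [0.0, 0.3, -0.1]
width: 0.551
clock: 11.83
position: [0.5809, 0.2351, 0.06]
orientation: [-3.127, 0.265, -0.007]
wrist_force: [0.2, -0.1, -0.3]
width: 0.136
```

View pics/w6.png

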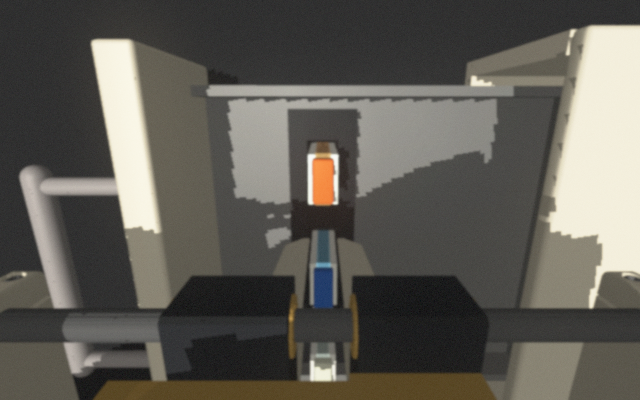

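The opening is 0.136 × 93 = 12.6 mm, so the grip is across the frosted faces, and the blue stopper is centred between the pads. I'll lift straight up.

```bash
python3 -m creep '[1,0,0,-3,0,0,0, 1,0,0,-8,0,0,0, 1,0,0,-14,0,0,0, 1,0,0,-22,0,0,0, 1,0,0,-32,0,0,0, 1,0,0,-45,0,0,0, 1,0,0,-60,0,0,0, 1,0,0,-80,0,0,0, 1,0,0,-100,0,0,0, 1,0,0,-120,0,0,0, 1,0,0,-140,0,0,0, 1,0,0,-160,0,0,0, 1,0,0,-175,0,0,0, 1,0,0,-180,0,0,0, 1,0,0,-180,0,0,0]'; python3 - <<'E'
from h import *
np.set_printoptions(precision=4,suppress=True)
f=bot.grab_frame("wrist"); save(f,"w7")
ft=bot.grab_frame("top"); fs=bot.grab_frame("side")
save(fs,"s7")
for t in ["beam_mid"]:
  for n,g in (("top",ft),("side",fs)):
    for r in bot.tip_of(g,t)[:2]: print(n,t,r)
print(toolrel([0.501,-0.297,.24],down(-10.9)))
E
```

```text
clock: 13.13
position: [0.5812, 0.235, 0.2432]
orientation: [-3.125, 0.264, -0.014]
wrist_force: [-0.0, 0.3, -0.7]
width: 0.132
top beam_mid {'centre': [449.3, 226.2], 'conf': 0.74}
top beam_mid {'centre': [216.0, 251.8], 'conf': 0.54}
side beam_mid {'centre': [388.8, 139.9], 'conf': 0.59}
(array([ 12.1339, 537.0111,  -2.9304]), array([-0.0023, -0.002 ,  0.0214]))
```

View pics/w7.png

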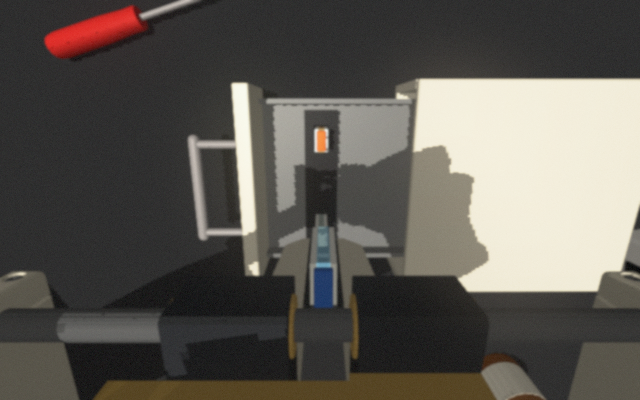

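View pics/s7.png

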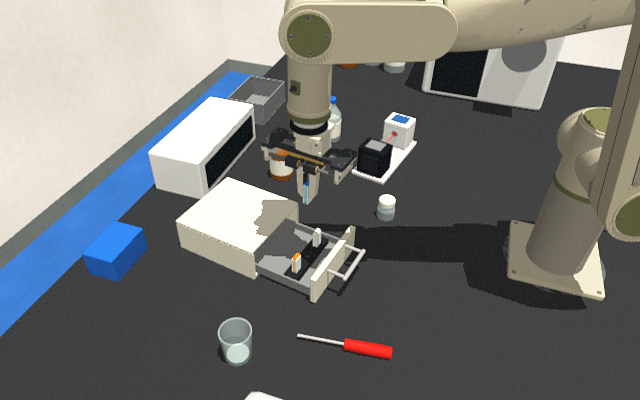

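The cell is held in both views and the other two cells stay in their wells. Now I'll carry it over, past the photometer, so the wrist camera sees the beam unobstructed.

```bash
python3 -m creep '[1,0,15,0,-0.002,-0.002,0, 1,1,40,0,-0.002,-0.002,0.005, 1,2,75,0,-0.002,-0.002,0.01, 1,3,110,0,-0.002,-0.002,0.015, 1,4,145,0,-0.002,-0.002,0.02, 1,5,180,0,-0.002,-0.002,0.02, 1,6,215,0,-0.002,-0.002,0.02, 1,7,250,0,-0.002,-0.002,0.02, 1,8,285,0,-0.002,-0.002,0.02, 1,9,320,0,-0.002,-0.002,0.02, 1,10,355,0,-0.002,-0.002,0.02, 1,11,390,0,-0.002,-0.002,0.02, 1,12,425,0,-0.002,-0.002,0.02, 1,13,460,0,-0.002,-0.002,0.02, 1,14,495,0,-0.002,-0.002,0.02, 1,14,530,0,-0.002,-0.002,0.02, 1,14,565,0,-0.002,-0.002,0.02, 1,14,595,0,-0.002,-0.002,0.02, 1,14,615,0,-0.002,-0.002,0.02, 1,14,627,0,-0.002,-0.002,0.02]'; python3 -m creep '[1,0,0,0,0,0,0, 1,0,0,0,0,0,0]'; python3 - <<'E'
from h import *
np.set_printoptions(precision=4,suppress=True)
f=bot.grab_frame("wrist"); save(f,"w8"); print(f["origin"],f["orientation"])
for t in ["beam_mid","photometer"]:
    for r in bot.tip_of(f,t)[:2]: print(t,r,atz(f,r["centre"],.065 if t=="beam_mid" else 0))
cv2.imwrite("pics/w8z.png",cv2.resize(f["pixels"][0:260,180:480,::-1],None,fx=2.3,fy=2.3,interpolation=cv2.INTER_CUBIC))
print(toolrel([0.501,-0.297,.24],down(-10.9)),bot.get_obs()["joint_pos"])
E
```

```text
clock: 15.05
position: [0.4857, -0.3886, 0.2356]
orientation: [-3.126, 0.3, 0.003]
wrist_force: [-0.3, 0.0, 0.3]
width: 0.136
clock: 15.22
position: [0.4848, -0.3887, 0.2346]
orientation: [-3.125, 0.302, 0.005]
wrist_force: [0.2, -0.9, -0.4]
width: 0.137
[ 0.5004 -0.3128  0.3788] [ 2.8456 -0.2735 -0.0445]
beam_mid {'centre': [322.2, 91.8], 'conf': 0.62} [ 0.5014 -0.2981  0.065 ]
beam_mid {'centre': [321.0, 238.9], 'conf': 0.52} [ 0.4722 -0.441   0.065 ]
(array([ -2.3634, -91.4402,  -4.3943]), array([-0.0013,  0.0022,  0.0001])) [-0.7552  0.1926  1.4287 -0.      1.5229 -0.5651]
```

View pics/w8.png

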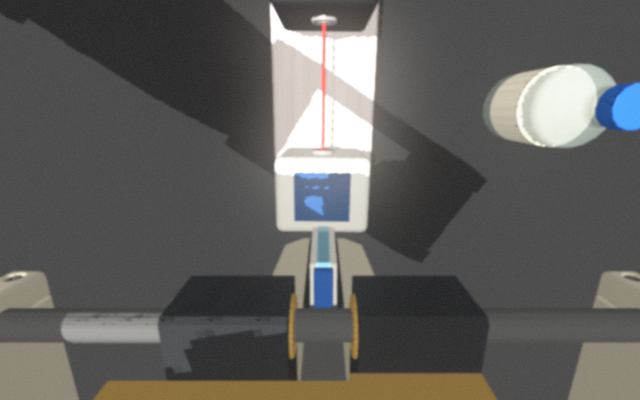

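View pics/w8z.png

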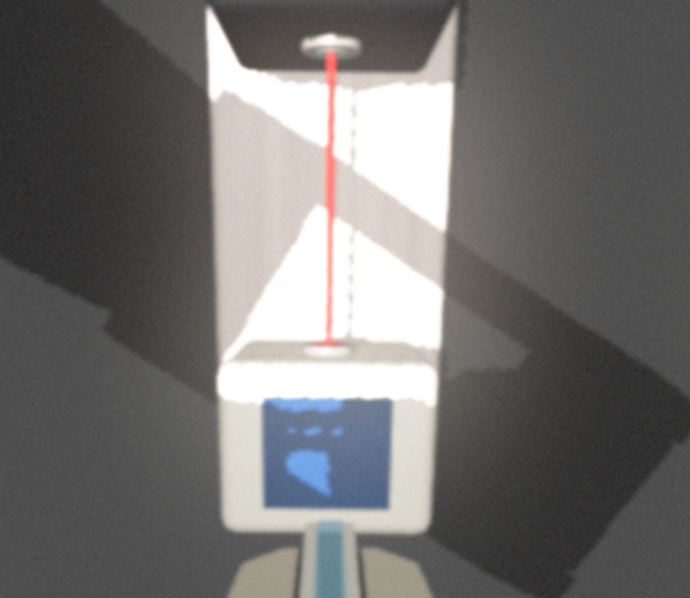

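The beam runs straight down the wrist image, from (323.9,24) at the detector to (323.0,150) at the lamp. That is nearly in line with the held cell at column 323. I'll compute it precisely.

```bash
cat > rel.py <<'E'
from h import *
np.set_printoptions(precision=4,suppress=True)
f=bot.grab_frame("wrist"); s=bot.get_obs(); Rt=R.from_rotvec(s["orientation"]).as_matrix(); pos=np.array(s["position"])
im=f["pixels"]; hsv=cv2.cvtColor(im,cv2.COLOR_RGB2HSV); h,sa,v=[hsv[:,:,k].astype(int) for k in range(3)]
m=((h<8)|(h>172))&(sa>80)&(v>80); m[:, :300]=0; m[:,345:]=0; m[230:]=0
ys,xs=np.where(m); k=np.polyfit(ys,xs,1); r=np.abs(np.polyval(k,ys)-xs)<2; k=np.polyfit(ys[r],xs[r],1)
y0,y1=ys[r].min(),ys[r].max(); print("beam px",(np.polyval(k,y0),y0),(np.polyval(k,y1),y1))
a,b=[atz(f,(np.polyval(k,y),y),.065) for y in(y0,y1)]; d=a-b; mid=(a+b)/2
print("beam ends",a,b,"len",np.linalg.norm(d),"mid",mid,"yaw",np.degrees(np.arctan2(-d[0],d[1])))
T=lambda p:Rt.T@(np.array(p)-pos)*1000
print("beam mid rel tool",T(mid),"beam ends rel tool",T(a),T(b))
m=((h>105)&(h<130)&(sa>140)&(v>50)); m[:240]=0; m[:,:300]=0;m[:,345:]=0
ys,xs=np.where(m); fl,cx,cy=K(f); c=(xs.mean(),ys.mean())
zz=np.median(f["range_z"][ys,xs]); print("stopper px",c,ys.min(),ys.max(),xs.min(),xs.max(),"depth",zz, "world",deproj(f,c,zz),"rel tool",T(deproj(f,c,zz)))
print("tool",pos,Rt[:,0],Rt[:,2],s["width"])
E
python3 rel.py
```

```text
beam px (np.float64(322.7485188731029), np.int64(25)) (np.float64(321.61065170595094), np.int64(151))
beam ends [ 0.5135 -0.2425  0.065 ] [ 0.4917 -0.35    0.065 ] len 0.10967993668728522 mid [ 0.5026 -0.2963  0.065 ] yaw -11.446826607954355
beam mid rel tool [ -0.7096 -92.2439 170.7687] beam ends rel tool [  -0.1653 -147.0811  170.8244] [ -1.254  -37.4066 170.713 ]
stopper px (np.float64(322.9671875), np.float64(287.6921875)) 269 307 315 331 depth 0.1457183 world [ 0.4863 -0.3876  0.2505] rel tool [  0.1718   0.266  -14.8689]
tool [ 0.4862 -0.3872  0.2357] [ 0.982  -0.1887 -0.0019] [-0.0017  0.0014 -1.    ] 0.12602386694836573
```

Everything agrees: beam middle (0.5026,-0.2963) and yaw -11.4°, and the cell sits upright in the grip with its stopper top 14.9 mm above the TCP. I'll shift over the beam, then lower in two stages.

```bash
python3 -m creep '[1,0,-10,0,0,0,0, 1,0,-30,0,0,0,0.004, 1,-0.5,-50,0,0,0,0.008, 1,-1,-70,0,0,0,0.008, 1,-1,-85,0,0,0,0.008, 1,-1,-92.5,0,0,0,0.008, 1,-1,-92.5,0,0,0,0.008, 1,-1,-92.5,20,0,0,0.008, 1,-1,-92.5,40,0,0,0.008, 1,-1,-92.5,60,0,0,0.008, 1,-1,-92.5,70,0,0,0.008, 1,-1,-92.5,70,0,0,0.008, 1,-1,-92.5,70,0,0,0.008]'; python3 rel.py;  python3 - <<'E'
from h import *
f=bot.grab_frame("wrist"); save(f,"w9")
print(bot.get_obs()["position"])
E
```

```text
clock: 16.5
position: [0.5022, -0.2964, 0.1657]
orientation: [-3.125, 0.311, 0.004]
wrist_force: [-0.8, -0.4, -0.2]
width: 0.134
beam px (np.float64(323.692794389143), np.int64(142)) (np.float64(323.6064343990895), np.int64(229))
beam ends [ 0.5132 -0.2443  0.065 ] [ 0.4995 -0.3125  0.065 ] len 0.06952612367256944 mid [ 0.5063 -0.2784  0.065 ] yaw -11.34405499357689
beam mid rel tool [ -0.0143 -18.5948 101.7633] beam ends rel tool [ -0.0213 -53.3578 101.7822] [ -0.0074  16.1683 101.7443]
stopper px (np.float64(323.0631844987363), np.float64(323.821398483572)) 270 361 304 342 depth 0.24946253 world [ 0.4862 -0.3772  0.0966] rel tool [-0.3484 82.2188 70.0819]
tool [ 0.5028 -0.2967  0.1668] [ 0.9804 -0.1969 -0.0011] [-0.001   0.0008 -1.    ] 0.13099551147240202
[ 0.50319153 -0.29690004  0.16737791]
```

View pics/w9.png

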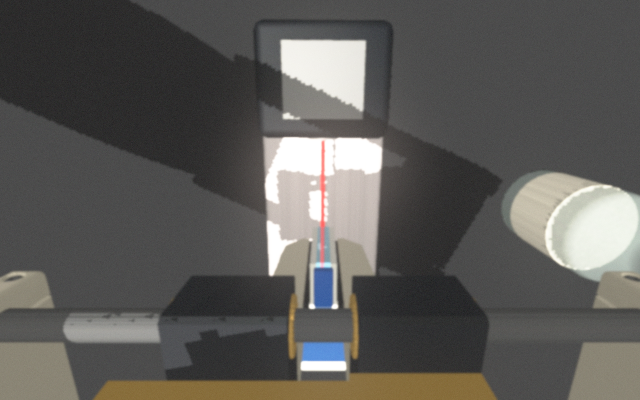

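The beam is in line with the cell: offset 0.0 mm from the tool's x, running from column 323.7 straight into the cell. I'll lower the remaining 87 mm.

```bash
python3 -m creep '[1,0,0,10,0,0,0, 1,0,0,22,0,0,0, 1,0,0,36,0,0,0, 1,0,0,50,0,0,0, 1,0,0,62,0,0,0, 1,0,0,72,0,0,0, 1,0,0,80,0,0,0, 1,0,0,85,0,0,0, 1,0,0,87,0,0,0, 1,0,0,87,0,0,0, 1,0,0,87,0,0,0, 1,0,0,87,0,0,0]'; python3 rel.py;  python3 - <<'E'
from h import *
np.set_printoptions(precision=4,suppress=True)
f=bot.grab_frame("wrist"); save(f,"w10")
fs=bot.grab_frame("side"); ft=bot.grab_frame("top"); save(ft,"t10")
cv2.imwrite("pics/s10.png",cv2.resize(fs["pixels"][90:250,290:450,::-1],None,fx=3.7,fy=3.7,interpolation=cv2.INTER_CUBIC))
C=[]
for n,g in (("w",f),("side",fs),("top",ft)):
    for r in bot.tip_of(g,"cell_mid")[:2]: print(n,r,atz(g,r["centre"],.065))
E
```

```text
clock: 17.6
position: [0.5037, -0.2973, 0.0812]
orientation: [3.126, -0.311, 0.002]
wrist_force: [-0.3, -0.5, -0.3]
width: 0.134
beam px (np.float64(320.82229832572307), np.int64(158)) (np.float64(319.56659056316596), np.int64(229))
beam ends [ 0.5135 -0.2444  0.065 ] [ 0.5054 -0.2813  0.065 ] len 0.037697163575042186 mid [ 0.5095 -0.2629  0.065 ] yaw -12.433756053954681
beam mid rel tool [ -1.1166 -34.8922  16.2093] beam ends rel tool [ -0.7606 -53.7374  16.2002] [ -1.4725 -16.047   16.2184]
stopper px (np.float64(323.1476793248945), np.float64(290.52742616033754)) 272 306 315 330 depth 0.14607148 world [ 0.5038 -0.2989  0.0963] rel tool [  0.4316   1.6261 -15.0827]
tool [ 0.5037 -0.2973  0.0812] [ 0.9804 -0.1968  0.0013] [ 0.0012 -0.0008 -1.    ] 0.13541153252348398
w {'centre': [322.5, 258.7], 'conf': 0.6} [ 0.5035 -0.2985  0.065 ]
side {'centre': [305.3, 253.5], 'conf': 0.54} [0.5746 0.2632 0.065 ]
side {'centre': [385.0, 141.4], 'conf': 0.5} [ 0.5087 -0.2873  0.065 ]
```

View pics/w10.png

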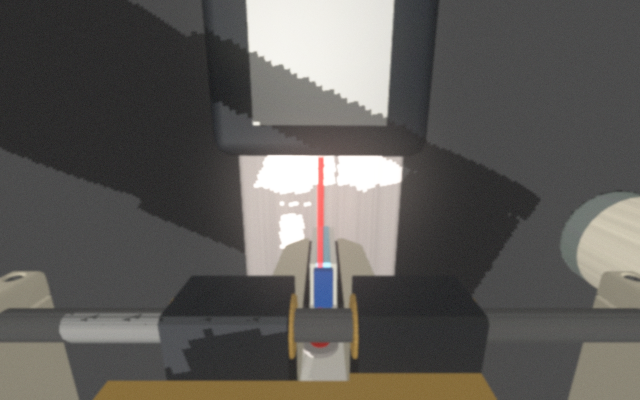

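View pics/s10.png

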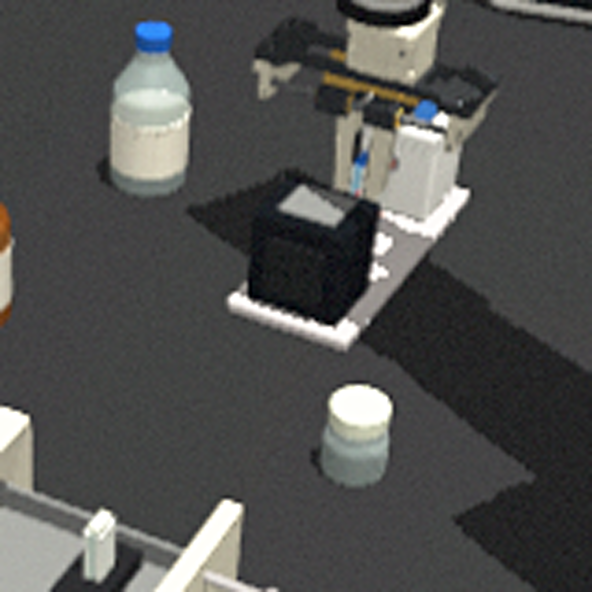

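View pics/t10.png

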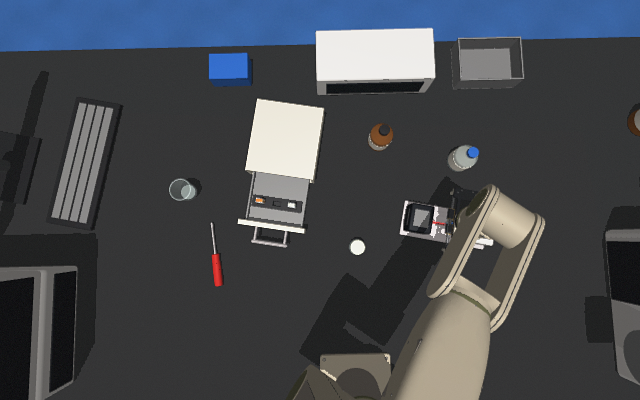

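The cell is in the beam between the housings. The beam shows at column about 320 (lens at (320,343)) and the stopper at column 323.1. So the cell is about 1.5–2 mm off in x and about 2 mm high, and I'll trim both.

```bash
python3 -m creep '[1,-1,0,1,0,0,0, 1,-1.7,0,2,0,0,0, 1,-1.7,0,2,0,0,0, 1,-1.7,0,2,0,0,0, 1,-1.7,0,2,0,0,0]'; python3 rel.py;  python3 - <<'E'
from h import *
np.set_printoptions(precision=4,suppress=True)
f=bot.grab_frame("wrist"); 
cv2.imwrite("pics/w11.png",cv2.resize(f["pixels"][130:370,220:430,::-1],None,fx=2.5,fy=2.5,interpolation=cv2.INTER_CUBIC))
E
```

```text
clock: 18.37
position: [0.5016, -0.2966, 0.0785]
orientation: [3.126, -0.311, 0.0]
wrist_force: [0.6, -0.4, -1.1]
width: 0.131
beam px (np.float64(324.82173269159574), np.int64(157)) (np.float64(323.5755275823769), np.int64(229))
beam ends [ 0.5135 -0.2433  0.065 ] [ 0.5055 -0.28    0.065 ] len 0.03754271850443113 mid [ 0.5095 -0.2616  0.065 ] yaw -12.214970805405827
beam mid rel tool [  0.8683 -35.8577  13.5309] beam ends rel tool [  1.1518 -54.6269  13.5301] [  0.5848 -17.0885  13.5318]
stopper px (np.float64(322.7763401109057), np.float64(288.9242144177449)) 271 306 315 331 depth 0.145886 world [ 0.5016 -0.2975  0.0935] rel tool [  0.2001   0.836  -15.0157]
tool [ 0.5016 -0.2966  0.0785] [ 0.9804 -0.1968  0.0002] [ 0.0002 -0.0001 -1.    ] 0.13593482224517256
```

View pics/w11.png

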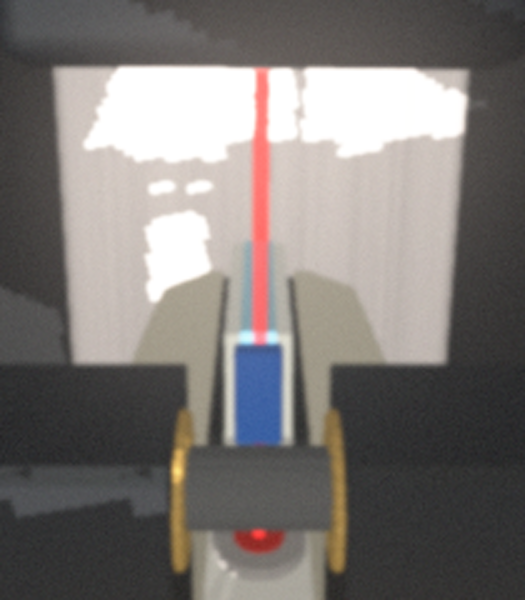

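The beam now enters the middle of the window (column about 324) and the lens lines up with the stopper. The cell-to-beam offset is about 0.1–0.4 mm, with the cell middle at z≈0.0645. The top view shows the drawer still open, so I'll hand in.

```bash
python3 - <<'E'
from h import *
ft=bot.grab_frame("top")
for r in bot.tip_of(ft,"drawer_handle")[:1]: print(r,atz(ft,r["centre"],.065))
s=bot.get_obs(); print(s["width"],s["wrist_force"],s["clock"])
print(bot.finish_job())
E
```

```text
{'centre': [268.5, 242.6], 'conf': 0.72} [0.45909731 0.25733757 0.065     ]
0.1309006255269755 [-0.25164088  0.44269277 -0.49698455] 18.5667
the job is handed in; nothing more can be done
None
```

I pulled the drawer to its stop and left it open. Then I took the blue-stoppered cell from the middle well by its frosted faces and handed in while holding it in the beam, at 18.6 s. The hand-in reports no verdict.

**Last checks:**
- **Position:** the cell is about 0.1–0.4 mm from the beam sideways. Its middle is at z ≈ 0.0645 m, against 0.065 m for the beam, and it is within about 2 mm of midway between lamp and detector.
- **Angle:** the tool is vertical to within measurement. Its yaw is within about 1° of the beam: the beam measured -11.4° to -12.2° and the tool -11.35°.
- **Grip:** the opening is about 12.4 mm, which matches the 12.5 mm cell, with the grip set to 12 N. The wrist force reads about zero, so nothing seems to be touching the photometer.
- **Drawer:** the handle is at (0.459, 0.257), about 150 mm from where it started. The pull force rose to about 20 N at the stop.
- **Other things:** the last full top view, taken just before the final 2 mm trim, shows the other two cells in their wells and the bottles, jar, beaker and screwdriver where they were.

**Disagreements:**
- My hand-picked side-view triangulation put the stopper top at z = 0.068 m. The wrist depth said 0.075 m at three heights, and I used the wrist value.
- The networks' two-view estimate of the beam's middle was about 10 mm off along the beam. I used the beam line measured with the wrist camera instead.
- TCP readings vary by 1–2 mm.

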